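# Stand the orange vial in the feeding carousel and bring it to the front

## Task

Stand the orange-capped vial upright and fully down in the orange collar on the turntable tray, lowering it in rather than dropping it, and let go of it. Then turn the tray until that vial faces the front, at the green arrow on the bamboo board, and finish while still gripping the tray's centre handle so that the tray stays still. Leave the blue-capped vial and the tweezers where they are, and do not knock over the white hide or spill it or the clear ring off the tray.

Things in the scene. Friction and masses are not known exactly. Their poses are not given: they have to be found in the camera images.
- orange_vial_mid (a point): Centre (half-way up) of the loose orange-capped vial: clear round body 28 mm across, orange cap 31 mm across, 80 mm tall in all (the cap is the top 16 mm), foot edge slightly chamfered, about 40 g. z runs up its axis. It stands on the bamboo board at the start; board top is 15 mm above the work surface.
- blue_vial_mid (a point): Centre of a like vial with a blue cap, same size, standing on the board about 0.12 m from the orange one; leave it alone. Which of the two stands nearer the robot changes.
- collar_floor (a point): Centre of the orange collar's round bore, on the 1 mm grey pad in it where the vial's foot comes to rest (37 mm above the work surface). The collar is fixed on the tray, bore 31 mm, outside 41 mm, standing 19 mm above this point, its centre 85 mm from the tray's axis. z points up; x points from the tray's axis outwards through the collar. A seated vial has its centre 40 mm above this point.
- front_spot (a point): The point where the middle of the collar floor lies when it faces the front: on the line from the tray's axis to the green arrow inlaid in the board on the robot's side of the tray, 85 mm from the axis. It is fixed to the board; its x axis points from the arrow towards the tray's axis (roughly away from the robot). The board (360 x 500 x 15 mm) is fixed and its place and yaw vary.
- handle (a point): Black bar handle on a thin post on the tray's axis, fixed to the tray; origin at the bar's centre, 145 mm above the work surface. The bar is 50 mm long along x, 14 mm thick along y, 24 mm tall; x points to the collar. The bar is above everything that stands on the tray.
- platter: White round turntable tray, 230 mm across with a 5 mm raised lip, origin on its axis at its underside (8 mm below the tray floor, which is 36 mm above the work surface); x points to the collar. It turns freely both ways without stops about the vertical axis under the handle, with light friction (about 0.04 N m), and stays where it is left. What rides on it stands loose, so turn it smoothly (under about 1 rad/s, without jerks).
- hide_mid (a point): Centre of the loose white ceramic cholla-shaped hide on the tray, about 44 mm across (68 mm over its stub arms), 52 mm tall, 120 degrees anticlockwise from the collar, 72 mm from the axis; it rides along.
- feeding_ring_mid (a point): Centre of the loose clear acrylic feeding ring lying on the tray, 60 mm across, 10 mm tall, 120 degrees clockwise from the collar, 72 mm from the axis; it rides along.
- tweezers_mid (a point): Middle of the loose aluminium tweezers lying on the board beyond the vials, 135 mm long along x, 6 mm tall; leave alone.
There are look-alikes about, which are no part of the job. What is shaped like the part that bears orange_vial_mid but black, pink or yellow is not meant.

How it is judged:
By the outcome, as a careful person would: the job done as asked, in the order asked, and still so for the second after the job is handed in, while the arm keeps its last pose, push and grip.
It also fails if it takes over 67 s, if anything falls off the work surface, if the arm or the gripper's body presses on something with over 40 N, if the wrist force passes 120 N, or if a joint passes its speed limit or range.

## Robot

A 7-joint arm with a two-finger parallel gripper is mounted at the origin on the work surface. World frame = base frame: x ahead of the robot, y to its left, z up, the work surface at z = 0. Lengths are in mm, angles in rad, forces in N, time in s.
With the tool pointing down it reaches from about 400 to 900 mm from the base axis. Payload 5.6 kg.
Tool frame: the origin (TCP) lies at the centre of the arm's flange, where the gripper is bolted on; the fingertips stand 190 mm ahead of it and the grasp point (between the pads) lies 171 mm ahead of it; z points along the fingers, x is the direction in which the jaws open and shut, and the axes are right-handed (so a half turn about z gives the same grasp; the last joint's range is limited). The gripper opens to 92 mm and grips with 3 to 60 N. Pads are 20 mm wide; open, the fingers measure 128 mm over their backs; the gripper's body (75 mm by 189 mm) begins 69 mm behind the grasp point.
Start: joints at [-1.195, 0.468, -0.012, 1.603, 0.006, 1.071, -0.056], TCP at [264.363, 593.813, 404.692] pointing down, gripper open.
Joint ranges: [-2.53, 2.53], [-0.31, 2.02], [-1.57, 1.55], [0.28, 2.44], [-1.29, 4.43], [0.15, 1.84], [-2.92, 2.92]. Speed limits (rad/s): [2.57, 2.57, 3.14, 3.14, 3.14, 3.14, 3.14].

## Interface

Orientations are given as a unit quaternion [x, y, z, w].
In Python, from workcell import r gives the robot as it stands.
- The arm moves only by the tool play_rows, never from a script. Its argument "commands" is text: rows parted by semicolons, each of 7 numbers parted by spaces: the closure, from 0 (fully open) to 1 (shut), then the shift along the tool's x, y, z in cm, then the turn, a rotation vector about the tool's x, y, z in rad. In form: fingers tx ty tz rx ry rz; .... A call has exactly 5 rows; each row shifts and turns the pose as measured when the row begins, along the tool's axes as they then stand; what a row does not reach is not made up. A row lasts 1/12 s, in which the tool goes at most 41.7 mm and 7.16 degrees, less where a joint would pass 70% of its speed; a pose out of reach is approached as far as the arm can. A call with a gripper value outside its range is refused whole. The fingers move at their own pace and stop on an object; "force" is the grip in N (left out, the last holds). Time passes only in rows, so rows that do not move let the fingers close, or fill a call up. It gives the time, the measured TCP pose, the force and the opening at its end, in the units of the state.
- r.state(): the state, without advancing time (a new reading comes with each control period).
- r.grab_frame(name): name is "scene" or "side" or "wrist"; returns a dict with "color" (420x560x3 uint8, red, green, blue), "fovy" (degrees; the focal length in pixels is half the picture's height over the tangent of half this angle, whatever the lens; pixels are square), "cx", "cy" (the principal point, pixels), "extrinsics" (4x4, takes a point from camera to world coordinates); the wrist camera has in their place "tool_from_camera" (4x4, takes a point from camera to tool coordinates, whose origin is the TCP and whose axes are the tool frame's). Camera axes: x right, y down, z forward; pixel columns grow to the right and rows downward; lengths in mm; the calibration is good to about 2 mm. The wrist camera is an equidistant fisheye: a pixel r from the principal point sees the ray r / f radians off the axis. A picture is of the moment at which its call begins: read the wrist's pose just before it. There is no depth.
- r.sign_off(): hands the job in, once; it reports no verdict.
The state is a dict: "time": time; "q": joint angles; "qd": joint speeds; "joint_torque": joint torques, N m; "ee_pos": TCP position; "tool_rot": TCP orientation; "force": force on the tool from outside, world axes, zero at the start; "ft_torque": the same for the moment, N m; "finger_gap": finger opening in mm.
Only numpy, scipy, OpenCV 4.12 (cv2) and the standard library are available. Lean on these libraries where they do the work, as an engineer would, in place of code of your own. Each camera call takes 0.05 s, during which the arm holds its last target.

## Working session

There is one attempt and no reset: what is moved stays moved. The work goes in short steps, Python scripts to look and compute and a tool call to move; the robot and the scene stay as the last step left them, time stands still between calls to the robot, and variables do not carry over. Pictures are saved under pics/ and viewed, and the job is handed in when it is done.

Besides the shell and the picture viewer there is one more tool, called after "Call:" as name(argument=value, ...) on one line, values as JSON. play_rows: Moves the arm, as the interface text tells. Its arguments: {"type":"object","properties":{"commands":{"type":"string"},"force":{"type":"number"}},"required":["commands"]}

```bash
mkdir -p pics; ls; cat > h.py <<'E'
import numpy as np, cv2
from workcell import r
from scipy.spatial.transform import Rotation as R
def grab(name,fn=None):
    s=r.state(); f=r.grab_frame(name)
    if fn: cv2.imwrite('pics/'+fn,f['color'][:,:,::-1])
    if name=='wrist':
        T=np.eye(4);T[:3,:3]=R.from_quat(s['tool_rot']).as_matrix();T[:3,3]=s['ee_pos']
        f['T']=T@np.array(f['tool_from_camera'])
    else: f['T']=np.array(f['extrinsics'])
    f['fish']=name=='wrist'; f['f']=f['color'].shape[0]/2/np.tan(np.radians(f['fovy']/2))
    return f
def ray(f,u,v):
    x,y=u-f['cx'],v-f['cy']
    if f['fish']:
        rr=np.hypot(x,y);t=rr/f['f'];k=np.sin(t)/max(rr,1e-9);d=np.array([x*k,y*k,np.cos(t)])
    else: d=np.array([x/f['f'],y/f['f'],1])
    d=f['T'][:3,:3]@d
    return f['T'][:3,3],d/np.linalg.norm(d)
def plane(f,u,v,z):
    o,d=ray(f,u,v); return o+d*(z-o[2])/d[2]
def proj(f,p):
    c=np.linalg.inv(f['T'])@np.r_[p,1]
    if f['fish']:
        t=np.arctan2(np.hypot(c[0],c[1]),c[2]);n=np.hypot(c[0],c[1]);return np.array([f['cx']+f['f']*t*c[0]/n,f['cy']+f['f']*t*c[1]/n])
    return np.array([f['cx']+f['f']*c[0]/c[2],f['cy']+f['f']*c[1]/c[2]])
E
python3 - <<'E'
from h import *
for n in ['scene','side','wrist']:
    f=grab(n,n+'0.png'); print(n,f['fovy'],f['cx'],f['cy'],f['f']);print(f['T'].round(2))
print(r.state())
E
```

```text
pics
scene 42.895260786297506 273.86358145514293 199.2726409131714 534.5483585487741
[[ 2.00000e-02  8.00000e-01 -6.00000e-01  1.19374e+03]
 [ 1.00000e+00 -2.00000e-02 -1.00000e-02  6.19100e+01]
 [-2.00000e-02 -6.00000e-01 -8.00000e-01  8.73710e+02]
 [ 0.00000e+00  0.00000e+00  0.00000e+00  1.00000e+00]]
side 53.20695974873908 284.35939105908244 208.11649465619277 419.2967006508095
[[-7.8000e-01 -4.7000e-01  4.2000e-01  3.1159e+02]
 [-6.3000e-01  5.7000e-01 -5.3000e-01  4.5808e+02]
 [ 1.0000e-02 -6.8000e-01 -7.4000e-01  6.5395e+02]
 [ 0.0000e+00  0.0000e+00  0.0000e+00  1.0000e+00]]
wrist 65.70646984690485 277.38399083207486 205.4268839960026 325.19226210127806
[[ 4.1000e-01  8.8000e-01  2.3000e-01  1.9991e+02]
 [ 9.1000e-01 -3.9000e-01 -1.0000e-01  6.2263e+02]
 [-0.0000e+00  2.5000e-01 -9.7000e-01  3.8397e+02]
 [ 0.0000e+00  0.0000e+00  0.0000e+00  1.0000e+00]]
{'time': 0.15, 'q': array([-1.19498259,  0.46818724, -0.01160168,  1.60335334,  0.00599711,
        1.0713909 , -0.05627786]), 'qd': array([ 0.00150301, -0.00330563, -0.00046827, -0.00226807, -0.00101323,
       -0.00017974,  0.0009892 ]), 'joint_torque': array([ 2.44680987e-04, -5.20957088e+01, -1.27454067e-02, -2.43981224e+01,
       -5.67012525e-02,  1.52145827e-02,  8.52648145e-05]), 'ee_pos': array([264.31095447, 593.64977057, 403.97530244]), 'tool_rot': array([ 8.38665043e-01,  5.44647152e-01, -5.18519770e-04,  3.95668076e-04]), 'force': array([-0.26631999,  0.31963442,  0.10808075]), 'ft_torque': array([0.00541415, 0.02148773, 0.00452598]), 'finger_gap': 91.9445015437523}
```

View pics/scene0.png

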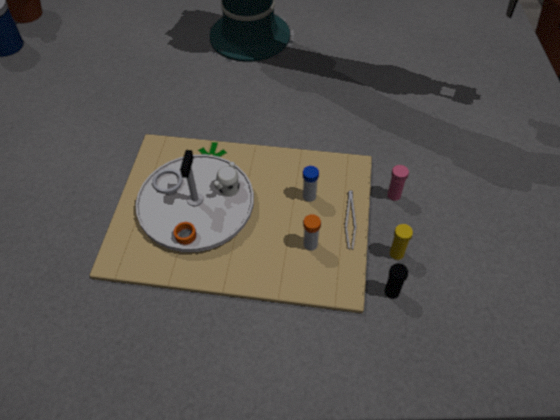

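View pics/side0.png

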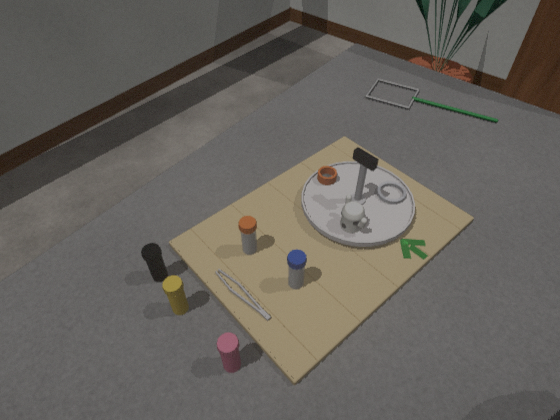

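View pics/wrist0.png

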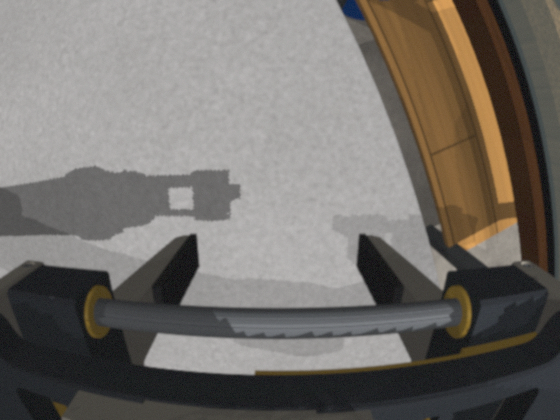

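Scene picture: the orange vial is at about (312,230), the blue at (311,182), the collar at (184,232), the handle bar at (188,163) and the arrow at (212,150). The side view shows them too, with the orange cap at (248,226), the collar at (327,176) and the arrow at (413,247).

```bash
cat > m.py <<'E'
from h import *
def blobs(f,lo,hi,amin=25):
    hsv=cv2.cvtColor(f['color'],cv2.COLOR_RGB2HSV)
    m=cv2.inRange(hsv,np.array(lo),np.array(hi)); 
    n,l,s,c=cv2.connectedComponentsWithStats(m)
    return [(c[i].round(1),s[i].tolist(), l==i) for i in range(1,n) if s[i][4]>=amin]
def tri(a,b,pa,pb):
    o1,d1=ray(a,*pa);o2,d2=ray(b,*pb)
    A=np.c_[d1,-d2];t=np.linalg.lstsq(A,o2-o1,rcond=None)[0]
    p,q=o1+d1*t[0],o2+d2*t[1];return (p+q)/2,np.linalg.norm(p-q)
E
python3 - <<'E'
from m import *
a=grab('scene');b=grab('side')
for nm,lo,hi in [('orange',(3,150,90),(14,255,255)),('blue',(105,120,60),(128,255,255)),('green',(45,100,60),(85,255,255)),('black',(0,0,0),(179,255,28))]:
    for k,f in (('scene',a),('side',b)):
        print(nm,k,[(c.tolist(),s) for c,s,_ in blobs(f,lo,hi)])
E
```

```text
orange scene [([311.9, 221.2], [303, 214, 18, 15, 200]), ([184.2, 231.4], [174, 222, 21, 18, 139])]
orange side [([246.7, 222.5], [239, 216, 17, 14, 170])]
blue scene [([310.6, 172.4], [303, 166, 15, 16, 164])]
blue side [([296.3, 256.7], [288, 250, 18, 15, 193])]
green scene [([212.4, 150.0], [199, 142, 27, 14, 156])]
green side [([424.8, 3.3], [422, 0, 7, 9, 32]), ([484.0, 6.9], [475, 0, 19, 17, 132]), ([455.8, 109.4], [413, 97, 85, 25, 249]), ([411.9, 247.4], [401, 239, 26, 20, 306])]
black scene [([246.5, 6.4], [222, 0, 50, 16, 636]), ([511.5, 7.4], [507, 0, 11, 17, 82]), ([547.5, 18.9], [536, 0, 24, 48, 488]), ([9.1, 12.5], [4, 7, 10, 13, 29]), ([251.0, 36.7], [216, 12, 70, 49, 1941]), ([223.4, 52.6], [212, 43, 31, 18, 63]), ([186.5, 163.7], [181, 151, 12, 26, 196]), ([395.4, 280.0], [384, 264, 24, 34, 524])]
black side []
```

```bash
python3 - <<'E'
from m import *
a=grab('scene');b=grab('side')
ca=a['color'][130:270,100:340][:,:,::-1]; cv2.imwrite('pics/sc1.png',cv2.resize(ca,None,fx=3.3,fy=3.3,interpolation=cv2.INTER_CUBIC))
cb=b['color'][130:280,220:450][:,:,::-1]; cv2.imwrite('pics/sd1.png',cv2.resize(cb,None,fx=3.4,fy=3.4,interpolation=cv2.INTER_CUBIC))
for k,f,x in(('scene',a,(184,163)),('side',b,(365,159))):
  h=cv2.cvtColor(f['color'],cv2.COLOR_RGB2HSV)[x[1]-2:x[1]+3,x[0]-2:x[0]+3];print(k,h.reshape(-1,3)[::5])
h=cv2.cvtColor(b['color'],cv2.COLOR_RGB2HSV);print(h[226,240:258:3],h[178,318:338:2])
print('cap',tri(a,b,(311.9,221.2),(246.7,222.5)),plane(a,311.9,221.2,89),plane(b,246.7,222.5,89))
print('blue',tri(a,b,(310.6,172.4),(296.3,256.7)))
print('arrow',plane(a,212.4,150,15),plane(b,411.9,247.4,15))
print('collar',plane(a,184.2,231.4,54))
E
```

```text
scene [[  0   7  77]
 [105   9  54]
 [150  19  41]
 [150   8  34]
 [140  31  25]]
side [[ 10  39  39]
 [  8  24  43]
 [175  32  48]
 [ 25  36  43]
 [ 23  22  46]]
[[ 12 148 131]
 [ 12 157 156]
 [ 12 152 159]
 [ 12 153 160]
 [ 11 162 148]
 [ 11 141  96]] [[ 10 138 107]
 [ 10 131 109]
 [ 11 141 110]
 [ 11 148 136]
 [ 12 150 141]
 [ 11 144 143]
 [ 11 143 136]
 [ 11 144 117]
 [ 10 123  91]
 [ 12  53  97]]
cap (array([661.99531872, 123.03069847,  94.05135593]), np.float64(0.27890563010634944)) [658.46484785 123.30819108  89.        ] [665.19857903 120.14922198  89.        ]
blue (array([549.58121907, 126.58822087,  93.46080532]), np.float64(1.0665239466933365))
arrow [415.98730623 -74.48697109  15.        ] [424.77521774 -77.46092996  15.        ]
collar [ 650.55295296 -109.63122503   54.        ]
```

```bash
sleep 1
```

```text
(no output)
```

View pics/sc1.png

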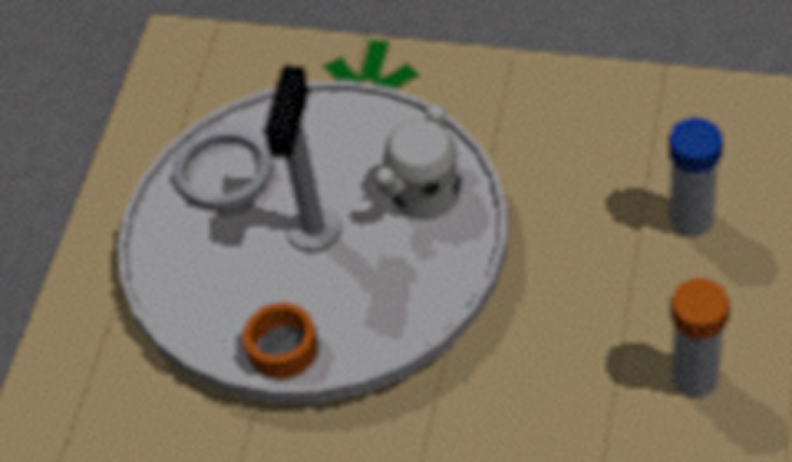

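View pics/sd1.png

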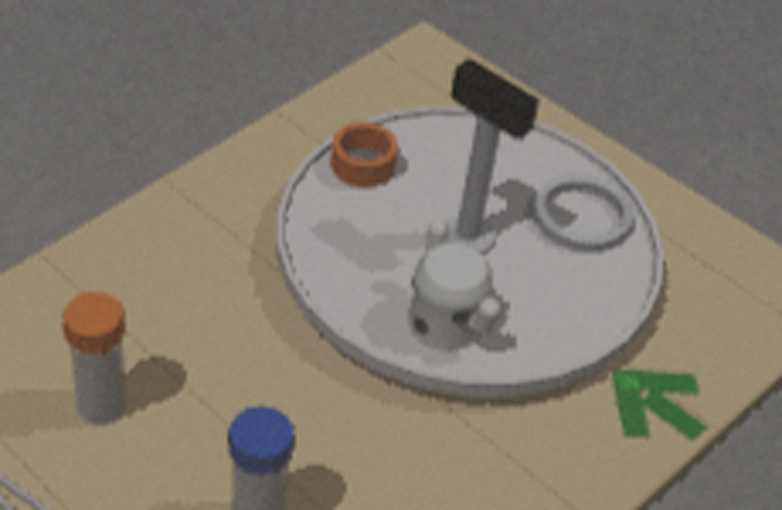

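```bash
cat > d.py <<'E'
from h import *
import sys
def delta(x,y,z,yaw):
    """target TCP mm, tool-x yaw deg (mod 180), tool pointing down"""
    s=r.state();R0=R.from_quat(s['tool_rot']);ya=np.radians(yaw)
    best=None
    for k in (0,np.pi):
        X=np.array([np.cos(ya+k),np.sin(ya+k),0]);Z=np.array([0,0,-1.]);Y=np.cross(Z,X)
        rv=(R0.inv()*R.from_matrix(np.c_[X,Y,Z])).as_rotvec()
        if best is None or np.linalg.norm(rv)<np.linalg.norm(best): best=rv
    d=R0.inv().apply(np.array([x,y,z])-s['ee_pos'])/10
    x0=R0.apply([1,0,0])
    print('t',s['time'],'pos',s['ee_pos'].round(1),'yaw',np.degrees(np.arctan2(x0[1],x0[0])).round(1),'d_cm',d.round(2),'rot',best.round(3),'q7',s['q'][6].round(2),'gap',round(s['finger_gap'],1),'F',np.round(s['force'],1))
if __name__=='__main__': delta(*map(float,sys.argv[1:5]))
E
python3 - <<'E'
from m import *
a=grab('scene');b=grab('side')
print(r.grab_frame('wrist')['tool_from_camera'])
hb=cv2.cvtColor(b['color'],cv2.COLOR_RGB2HSV)
m=(b['color'].max(2)<62).astype(np.uint8); m[:145]=0;m[175:]=0;m[:,:345]=0;m[:,385:]=0
n,l,s,c=cv2.connectedComponentsWithStats(m);print(s,c)
i=1+np.argmax(s[1:,4]);print('handle',tri(a,b,(186.5,163.7),c[i]))
# tray rim scene: fit ellipse->plane pts
for f,k in((a,'a'),(b,'b')):
    hs=cv2.cvtColor(f['color'],cv2.COLOR_RGB2HSV)
    m=((hs[:,:,1]<60)&(hs[:,:,2]>95)).astype(np.uint8)
    m[:,:100]=0
    cs,_=cv2.findContours(m,cv2.RETR_EXTERNAL,cv2.CHAIN_APPROX_NONE)
    for q in cs:
        if cv2.contourArea(q)>3000:
            hp=cv2.convexHull(q)[:,0]
            p=np.array([plane(f,u,v,41)[:2] for u,v in q[:,0]])
            for it in range(8):
                A=np.c_[2*p,np.ones(len(p))];sol=np.linalg.lstsq(A,(p**2).sum(1),rcond=None)[0]
                rad=np.sqrt(sol[2]+sol[0]**2+sol[1]**2);e=np.hypot(*(p-sol[:2]).T)-rad
                p=p[abs(e)<max(3,1.5*e.std())]
            print(k,cv2.boundingRect(q),sol[:2],rad,len(p),e.std())
E
python3 d.py 662 122 354 82
```

```text
[[ 9.99999169e-01 -1.33532790e-04  1.28249958e-03  3.58145065e-01]
 [-1.95467448e-04  9.67429851e-01  2.53139181e-01 -7.06300922e+01]
 [-1.27453075e-03 -2.53139221e-01  9.67429021e-01  1.98682474e+01]
 [ 0.00000000e+00  0.00000000e+00  0.00000000e+00  1.00000000e+00]]
[[     0      0    560    420 234885]
 [   353    148     25     22    315]] [[279.38557166 209.56824829]
 [364.82539683 158.60952381]]
handle (array([565.68668807, -98.89425873, 145.91705388]), np.float64(0.8112447753967112))
a (135, 154, 119, 95) [564.43761587 -98.48892725] 114.47840715291318 297 0.7599724501727808
b (100, 34, 460, 386) [ 636.62695811 -127.53799581] 490.7569590931155 499 5.266662103389522
b (451, 0, 89, 79) [  357.21040996 -1097.71623609] 376.22623527671476 114 12.472825450902551
b (328, 0, 103, 54) [ 963.17061168 -871.92399629] 171.072030423973 83 7.764588156174629
t 0.5 pos [264.3 593.8 404.6] yaw 66.0 d_cm [-26.93  55.52   5.07] rot [ 0.     0.    -0.279] q7 -0.06 gap 91.9 F [-0.1 -0.2 -0.4]
```

Call:
play_rows(commands="0 -1.5 3.1 0 0 0 0;0 -1.8 3.7 0 0 0 0;0 -1.8 3.7 0 0 0 0;0 -1.8 3.7 0 0 0 0;0 -1.8 3.7 0 0 0 0")

```text
time: 0.92
ee_pos: [387.4, 446.2, 403.2]
tool_rot: [0.833, 0.554, -0.0, -0.004]
force: [0.2, -0.2, -0.6]
finger_gap: 92.2
```

Call:
play_rows(commands="0 -1.8 3.7 0 0 0 0;0 -1.8 3.7 0 0 0 0;0 -1.8 3.7 0 0 0 0;0 -1.8 3.7 0 0 0 0;0 -1.8 3.7 0 0 0 0")

```text
time: 1.33
ee_pos: [524.0, 288.1, 403.2]
tool_rot: [0.832, 0.554, 0.001, -0.004]
force: [-0.4, 0.3, 1.2]
finger_gap: 91.8
```

```bash
python3 d.py 662 122 354 82
```

```text
t 1.3333 pos [524.  288.1 403.2] yaw 67.3 d_cm [-10.04  19.16   4.75] rot [-0.005 -0.007 -0.256] q7 0.66 gap 91.8 F [-0.4  0.3  1.2]
```

Call:
play_rows(commands="0 -1.8 3.5 0.8 0 0 0;0 -1.8 3.5 0.8 0 0 0;0 -1.8 3.5 0.8 0 0 0;0 -1.6 3.1 0.8 0 0 0;0 -1.3 2.5 0.6 0 0 0")

```text
time: 1.75
ee_pos: [646.6, 140.2, 366.2]
tool_rot: [0.833, 0.553, 0.005, -0.003]
force: [0.4, -0.7, -0.4]
finger_gap: 92.1
```

Call:
play_rows(commands="0 0 0 0 0 0 -0.09;0 0 0 0 0 0 -0.09;0 0 0 0 0 0 -0.08;0 0 0 0 0 0 -0.03;0 0 0 0 0 0 0")

```text
time: 2.17
ee_pos: [651.4, 127.7, 363.0]
tool_rot: [0.745, 0.667, 0.002, 0.0]
force: [-0.8, -0.3, -0.3]
finger_gap: 91.7
```

```bash
python3 d.py 662 122 300 82; python3 -c "
from h import *
grab('wrist','w1.png')"
```

```text
t 2.1667 pos [651.4 127.7 363. ] yaw 83.6 d_cm [-0.47  1.09  6.3 ] rot [ 0.003 -0.003  0.028] q7 1.26 gap 91.7 F [-0.8 -0.3 -0.3]
```

View pics/w1.png

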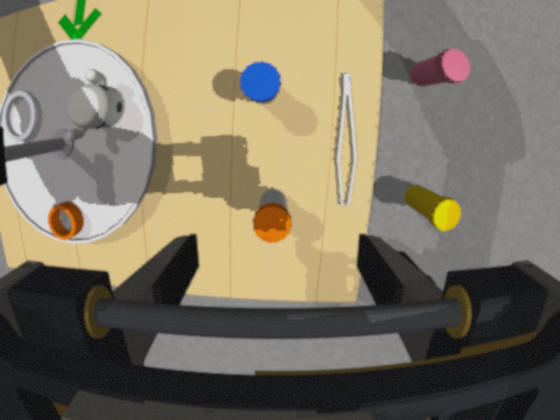

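The wrist view shows the orange cap at (272,224), the blue at (260,82), the collar at (66,220) and the arrow at (79,20), all unobstructed.

```bash
python3 - <<'E'
from m import *
f=grab('wrist')
for c,s,m in blobs(f,(3,130,60),(16,255,255)):
    print('orange',c,s,plane(f,*c,92).round(1),plane(f,*c,54).round(1))
for c,s,m in blobs(f,(105,120,60),(128,255,255)): print('blue',c,s,plane(f,*c,92).round(1))
for c,s,m in blobs(f,(45,100,60),(85,255,255)):
    print('green',c,s)
    ys,xs=np.nonzero(m); p=np.array([plane(f,x,y,15)[:2] for x,y in zip(xs,ys)])
    print(p.mean(0),p.min(0),p.max(0)); w,v=np.linalg.eigh(np.cov((p-p.mean(0)).T));print(w**.5,v)
# board edges from colour mask
hs=cv2.cvtColor(f['color'],cv2.COLOR_RGB2HSV);print(hs[150,200],hs[280,290])
E
```

```text
orange [ 65.2 220.6] [49, 202, 34, 38, 807] [639.8 -71.6  92. ] [ 648.6 -103.1   54. ]
orange [271.6 222.6] [253, 203, 39, 40, 1211] [661.6 123.3  92. ] [673.7 121.4  54. ]
blue [259.7  81.6] [240, 62, 40, 40, 1209] [549.6 127.2  92. ]
green [78.5 21.4] [59, 0, 42, 39, 730]
[425.11840033 -74.72923694] [ 395.87351228 -103.78340727] [447.25731747 -44.30874152]
[11.44772783 13.73645978] [[-0.98743042  0.15805428]
 [ 0.15805428  0.98743042]]
[ 20  93 134] [ 21  93 217]
```

```bash
python3 d.py 661.8 123.2 256 82
```

```text
t 2.2667 pos [651.3 128.1 363.1] yaw 83.5 d_cm [-0.4   1.06 10.71] rot [ 0.003 -0.003  0.027] q7 1.26 gap 91.9 F [-0.6 -0.6 -0.2]
```

Call:
play_rows(commands="0 -0.2 0.5 0 0 0 0;0 -0.2 0.5 1.5 0 0 0;0 0 0.1 2 0 0 0;0 0 0 2 0 0 0;0 0 0 2 0 0 0")

```text
time: 2.68
ee_pos: [665.7, 123.7, 289.5]
tool_rot: [0.746, 0.665, 0.008, 0.003]
force: [-0.7, 0.4, -0.0]
finger_gap: 92.3
```

```bash
python3 d.py 661.8 123.2 256 82
```

```text
t 2.6833 pos [665.7 123.7 289.5] yaw 83.4 d_cm [-0.12 -0.43  3.34] rot [ 0.015 -0.007  0.025] q7 1.28 gap 92.3 F [-0.7  0.4 -0. ]
```

Call:
play_rows(commands="0 0 -0.2 0.8 0.01 0 0;0 0 -0.2 0.8 0 -0.01 0;0 0 0 0.7 0 0 0;0 0 0 0.3 0 0 0;0 0 0 0 0 0 0")

```text
time: 3.1
ee_pos: [660.3, 123.9, 254.5]
tool_rot: [0.747, 0.665, -0.004, 0.001]
force: [0.2, -0.2, 0.4]
finger_gap: 91.8
```

```bash
python3 d.py 661.8 123.2 256 82;python3 -c "
from h import *
grab('wrist','w2.png')"
```

```text
t 3.1 pos [660.3 123.9 254.5] yaw 83.4 d_cm [-0.06  0.15 -0.15] rot [-0.004  0.008  0.024] q7 1.27 gap 91.8 F [ 0.2 -0.2  0.4]
```

View pics/w2.png

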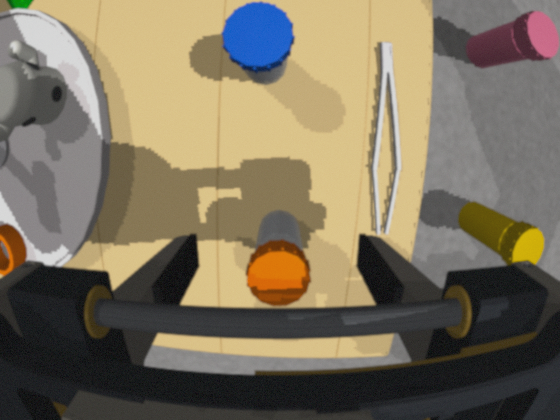

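The cap is centred between the fingers at (278,272). Levelling the tool and closing.

Call:
play_rows(commands="0 0 0.1 0 -0.004 0.008 0;1 0 0 0 0 0 0;1 0 0 0 0 0 0;1 0 0 0 0 0 0;1 0 0 0 0 0 0", force=18)

```text
time: 3.57
ee_pos: [662.9, 124.0, 258.7]
tool_rot: [0.747, 0.665, 0.004, 0.001]
force: [-0.1, 0.2, -0.4]
finger_gap: 67.4
```

Call:
play_rows(commands="1 0 0 0 0 0 0;1 0 0 0 0 0 0;1 0 0 0 0 0 0;1 0 0 0 0 0 0;1 0 0 0 0 0 0")

```text
time: 3.98
ee_pos: [663.2, 124.0, 259.7]
tool_rot: [0.747, 0.665, 0.004, 0.002]
force: [0.5, 0.3, 1.2]
finger_gap: 34.0
```

```bash
python3 d.py 661.8 123.2 330 82;python3 -c "
from h import *
grab('wrist','w3.png')"
```

```text
t 3.9833 pos [663.2 124.  259.7] yaw 83.4 d_cm [-0.06 -0.07 -7.04] rot [ 0.008 -0.004  0.024] q7 1.28 gap 34.0 F [0.5 0.3 1.2]
```

View pics/w3.png

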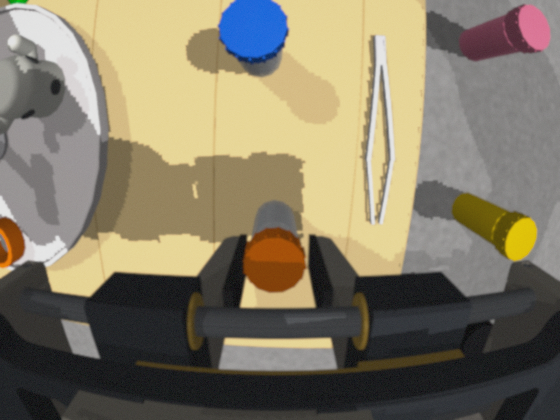

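Call:
play_rows(commands="1 0 0 0.2 0.006 -0.003 0;1 0 0 0 0 0 0;1 0 0 0 0 0 0;1 0 0 0 0 0 0;1 0 0 0 0 0 0")

```text
time: 4.45
ee_pos: [664.4, 124.3, 259.8]
tool_rot: [0.747, 0.665, 0.003, 0.001]
force: [0.3, 0.3, -0.1]
finger_gap: 30.3
```

```bash
python3 d.py 661.8 123.2 330 82;python3 -c "
from h import *
grab('wrist','w4.png')"
```

```text
t 4.45 pos [664.4 124.3 259.8] yaw 83.4 d_cm [-0.12 -0.2  -7.02] rot [ 0.006 -0.003  0.024] q7 1.28 gap 30.3 F [ 0.3  0.3 -0.1]
```

View pics/w4.png

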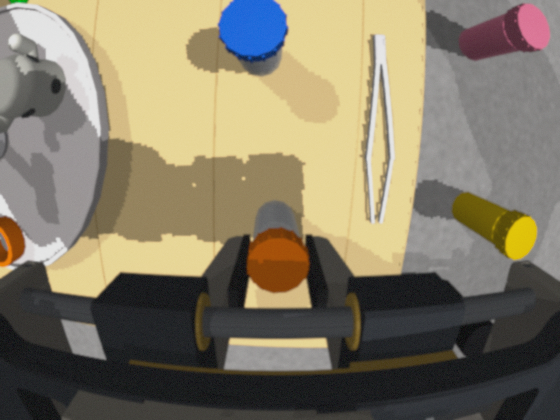

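Gripped (gap 30.3 mm). Lifting.

Call:
play_rows(commands="1 0 0 -0.8 0 0 0;1 0 0 -1.6 0 0 0;1 0 0 -2 0 0 0;1 0 0 -2 0 0 0;1 0 0 -1.2 0 0 0")

```text
time: 4.92
ee_pos: [662.2, 123.8, 334.5]
tool_rot: [0.747, 0.665, -0.002, -0.001]
force: [1.0, -1.4, -0.3]
finger_gap: 30.6
```

```bash
python3 d.py 652 -107 340 82
```

```text
t 4.9167 pos [662.2 123.8 334.5] yaw 83.4 d_cm [-23.05   1.65  -0.53] rot [-0.005  0.002  0.024] q7 1.27 gap 30.6 F [ 1.  -1.4 -0.3]
```

Call:
play_rows(commands="1 -1.5 0.1 0 0 0 0;1 -2.5 0.2 0 0 0 0;1 -3 0.2 0 0 0 0;1 -3 0.2 0 0 0 0;1 -3 0.2 0 0 0 0")

```text
time: 5.33
ee_pos: [656.1, -4.3, 336.7]
tool_rot: [0.742, 0.671, 0.002, -0.002]
force: [1.0, -0.8, -0.8]
finger_gap: 30.5
```

Call:
play_rows(commands="1 -3 0.2 0 0 0 0;1 -2.5 0.2 0 0 0 0;1 -1.8 0.1 0 0 0 0;1 -1 0.1 0 0 0 0;1 0 0 0 0 0 0")

```text
time: 5.75
ee_pos: [648.6, -107.2, 332.8]
tool_rot: [0.747, 0.665, -0.003, -0.001]
force: [0.9, -0.3, -0.5]
finger_gap: 30.4
```

```bash
python3 d.py 652 -107 340 83.4;python3 -c "
from h import *
grab('wrist','w5.png');grab('scene','s5.png');grab('side','d5.png')"
```

```text
t 5.75 pos [ 648.6 -107.2  332.8] yaw 83.3 d_cm [ 0.06  0.33 -0.73] rot [-0.006  0.003 -0.001] q7 1.63 gap 30.4 F [ 0.9 -0.3 -0.5]
```

View pics/w5.png

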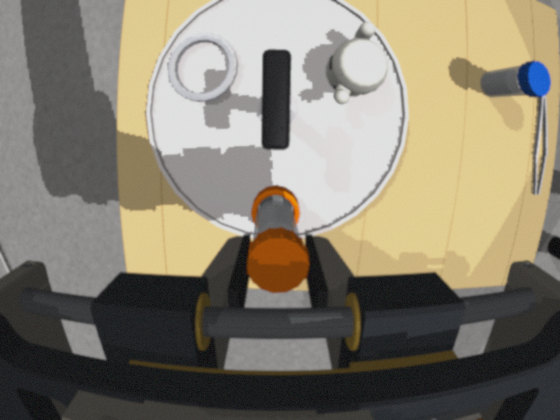

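View pics/s5.png

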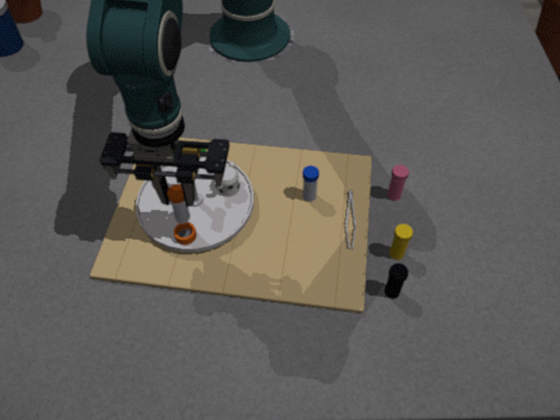

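View pics/d5.png

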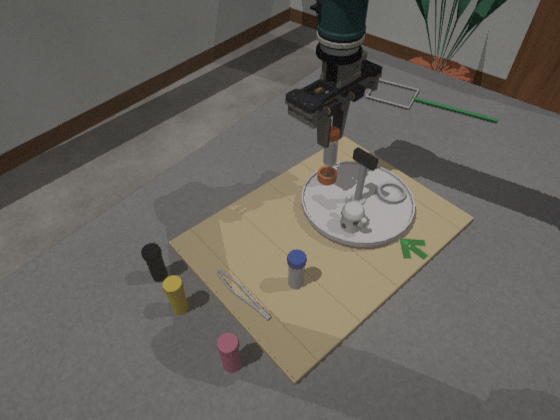

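The wrist view shows the collar at about (275,205) just behind the held vial, with the handle bar at (277,100) in line with it. Next I'll measure both closely.

```bash
cat > col.py <<'E'
from m import *
import sys
f=grab('wrist')
c=f['color'][170:300,210:350][:,:,::-1]; cv2.imwrite('pics/'+sys.argv[1],cv2.resize(c,None,fx=5.5,fy=4.6,interpolation=cv2.INTER_CUBIC))
m=(f['color'].max(2)<70).astype(np.uint8); m[:,:240]=0;m[:,310:]=0;m[170:]=0
n,l,s,cc=cv2.connectedComponentsWithStats(m);i=1+np.argmax(s[1:,4])
ys,xs=np.nonzero(l==i);p=np.array([plane(f,x,y,157)[:2] for x,y in zip(xs,ys)])
w,v=np.linalg.eigh(np.cov((p-p.mean(0)).T));mn=p.mean(0);e=v[:,1];e=e*np.sign(e[0])
print('handle',s[i],mn.round(1),'sd',(w**.5*12**.5).round(1),'dir',np.degrees(np.arctan2(e[1],e[0])).round(2),'collar est',(mn+85*e).round(1))
hs=cv2.cvtColor(f['color'],cv2.COLOR_RGB2HSV)
w=((hs[:,:,1]<50)&(hs[:,:,2]>75)).astype(np.uint8); w[260:]=0
w=cv2.morphologyEx(w,cv2.MORPH_OPEN,np.ones((3,3)))
cs,_=cv2.findContours(w,cv2.RETR_EXTERNAL,cv2.CHAIN_APPROX_NONE)
q=max([q for q in cs if cv2.pointPolygonTest(q,(230.,130.),False)>=0] or cs,key=cv2.contourArea)
p=np.array([plane(f,u,v,41)[:2] for u,v in q[:,0] if v>5])
k=np.hypot(*(p-mn).T);p=p[abs(k-115)<8]
for it in range(8):
    A=np.c_[2*p,np.ones(len(p))];sol=np.linalg.lstsq(A,(p**2).sum(1),rcond=None)[0]
    rad=np.sqrt(sol[2]+sol[0]**2+sol[1]**2);er=np.hypot(*(p-sol[:2]).T)-rad
    p=p[abs(er)<max(2,2*er.std())]
print('tray',cv2.boundingRect(q),sol[:2].round(1),rad.round(1),len(p),'collar est',(sol[:2]+85*e).round(1))
E
python3 col.py c1.png
```

```text
handle [ 252   50   27   98 2509] [566.3 -98.6] sd [12.2 47.1] dir -7.53 collar est [ 650.6 -109.7]
tray (140, 0, 263, 239) [565.8 -98.3] 114.0 542 collar est [ 650.1 -109.4]
```

```bash
sleep 1
```

```text
(no output)
```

View pics/c1.png

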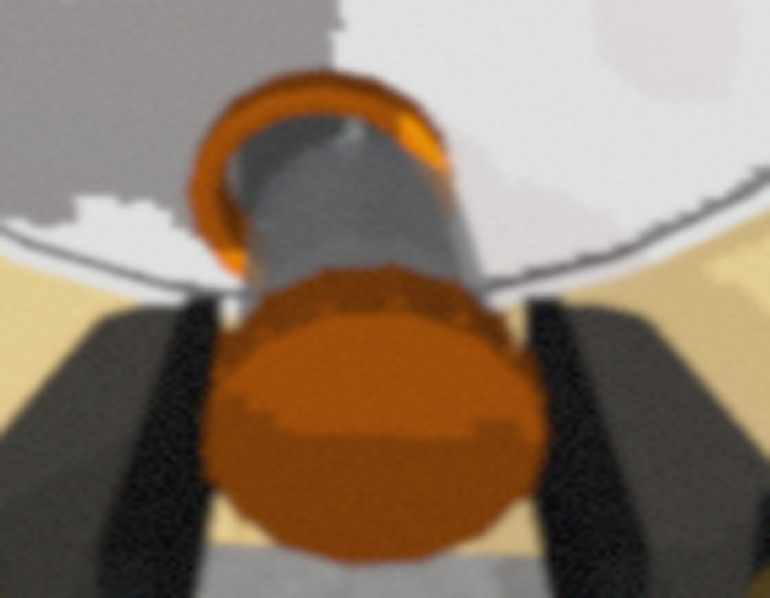

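```bash
cat > v.py <<'E'
from m import *
f=grab('wrist');s=r.state();Z=s['ee_pos'][2]
B=sorted(blobs(f,(3,120,30),(16,255,255),100),key=lambda b:-b[0][1])
for c,st,m in B: print(c,st)
c,st,m=B[0]
# top-face bottom arc & width
ys,xs=np.nonzero(m)
zt=Z-164.8; 
print('cap top z',zt)
mid=(ys.max()); 
row=[(y,xs[ys==y].min(),xs[ys==y].max()) for y in range(ys.min(),ys.max()+1)]
wd=max(row,key=lambda t:t[2]-t[1]);print('widest',wd)
print('cap centre via bottom arc & width', plane(f,(wd[1]+wd[2])/2,ys.max(),zt).round(1),'x centre = that minus 15.5 along view')
print('bottom minus 15.5', (plane(f,(wd[1]+wd[2])/2,ys.max()+.5,zt)-[15.5,0,0]).round(1))
print('widest row centre',plane(f,(wd[1]+wd[2]+1)/2,wd[0],zt).round(1))
R0=R.from_quat(s['tool_rot']);print('tcp',s['ee_pos'].round(1),'grasp pt',(s['ee_pos']+R0.apply([0,0,171])).round(1),'toolz',R0.apply([0,0,1]).round(4))
E
python3 v.py; python3 - <<'E'
from h import *
f=grab('wrist')
print('foot near edge',plane(f,272.7,193.9,88)); 
for u in(211+232/5.5,210+440/5.5): print(plane(f,u,170+190/4.6,88))
E
```

```text
[277.4 260.2] [245, 228, 65, 64, 3291]
[260.3 201. ] [243, 185, 47, 46, 569]
cap top z 168.40422967268302
widest (260, np.int64(245), np.int64(309))
cap centre via bottom arc & width [ 661.  -102.2  168.4] x centre = that minus 15.5 along view
bottom minus 15.5 [ 645.8 -102.3  168.4]
widest row centre [ 643.8 -100.1  168.4]
tcp [ 649.8 -100.8  333.2] grasp pt [ 648.9 -100.7  162.2] toolz [-5.1e-03  4.0e-04 -1.0e+00]
foot near edge [ 628.39237967 -101.33323766   88.        ]
[ 639.62182609 -116.76079179   88.        ]
[642.48428989 -90.37210276  88.        ]
```

```bash
python3 d.py 653 -108.4 312 83.4
```

```text
t 6.05 pos [ 649.8 -100.8  333.3] yaw 83.8 d_cm [-0.72  0.41  2.13] rot [-0.005  0.     0.007] q7 1.63 gap 30.8 F [ 0.5 -0.   0.8]
```

Call:
play_rows(commands="1 -0.3 0.1 0.3 -0.005 0 0;1 -0.3 0.1 0.4 -0.005 0.002 0;1 -0.2 0.1 0.4 -0.004 0.002 0;1 -0.1 0.1 0.3 -0.003 0 0;1 0 0 0 0 0 0")

```text
time: 6.47
ee_pos: [653.9, -106.3, 317.9]
tool_rot: [0.742, 0.671, 0.007, 0.003]
force: [-0.6, -0.3, -0.3]
finger_gap: 30.5
```

```bash
python3 d.py 653 -108.4 312 83.4;python3 v.py;python3 d.py 653 -108.4 312 83.4; python3 col.py c2.png
```

```text
t 6.4667 pos [ 653.9 -106.3  317.9] yaw 84.2 d_cm [-0.22 -0.08  0.58] rot [ 0.014 -0.006  0.014] q7 1.65 gap 30.5 F [-0.6 -0.3 -0.3]
[277.4 260.1] [245, 228, 66, 64, 3293]
[266.6 193.8] [245, 176, 51, 47, 724]
cap top z 153.26087554136217
widest (263, np.int64(246), np.int64(310))
cap centre via bottom arc & width [ 668.7 -106.1  153.3] x centre = that minus 15.5 along view
bottom minus 15.5 [ 653.5 -106.2  153.3]
widest row centre [ 652.9 -104.3  153.3]
tcp [ 653.9 -106.2  318.1] grasp pt [ 656.4 -105.5  147.1] toolz [ 0.0146  0.0042 -0.9999]
t 6.5167 pos [ 653.9 -106.2  318.1] yaw 84.2 d_cm [-0.23 -0.08  0.6 ] rot [ 0.014 -0.006  0.014] q7 1.65 gap 29.8 F [-0.  -0.1 -0.5]
handle [ 256   24   32  109 3148] [566.5 -98.6] sd [12.4 46.9] dir -7.65 collar est [ 650.7 -110. ]
tray (135, 0, 278, 234) [565.8 -98.3] 114.0 543 collar est [ 650.  -109.6]
```

View pics/c2.png

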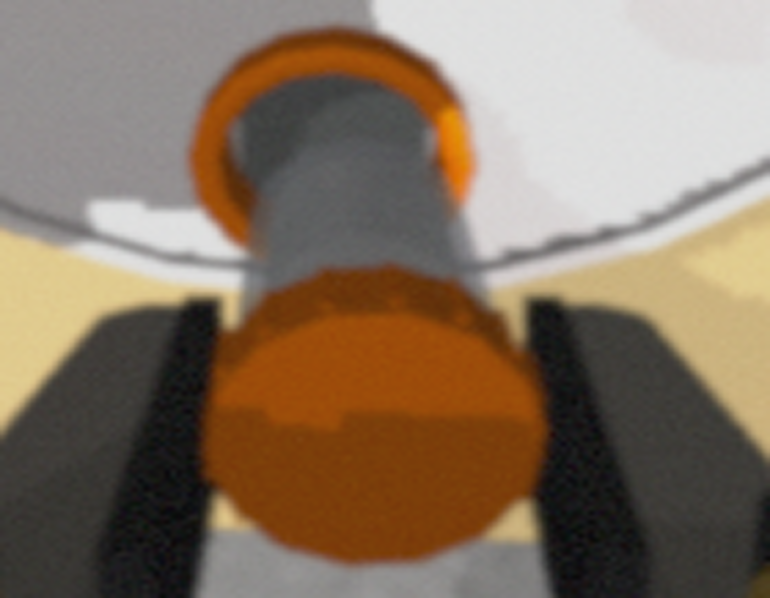

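Call:
play_rows(commands="1 -0.2 -0.05 0 0.008 -0.003 0.01;1 -0.03 0 0.1 0 0 0;1 0 0 0.1 0 0 0;1 0 0 0 0 0 0;1 0 0 0 0 0 0")

```text
time: 6.98
ee_pos: [653.3, -108.8, 316.7]
tool_rot: [0.746, 0.666, 0.003, 0.002]
force: [-0.3, -0.0, 0.5]
finger_gap: 30.6
```

```bash
python3 d.py 653 -108.4 312 83.4;python3 v.py;python3 d.py 653 -108.4 312 83.4; python3 col.py c3.png
```

```text
t 6.9833 pos [ 653.3 -108.8  316.7] yaw 83.6 d_cm [ 0.04 -0.04  0.47] rot [ 0.006 -0.002  0.003] q7 1.64 gap 30.6 F [-0.3 -0.   0.5]
[277.3 260.2] [246, 228, 65, 64, 3289]
[272.7 196. ] [249, 180, 52, 42, 682]
cap top z 151.9086063578863
widest (263, np.int64(246), np.int64(310))
cap centre via bottom arc & width [ 666.7 -109.3  151.9] x centre = that minus 15.5 along view
bottom minus 15.5 [ 651.5 -109.3  151.9]
widest row centre [ 651.  -107.2  151.9]
tcp [ 653.3 -108.8  316.7] grasp pt [ 654.4 -108.5  145.7] toolz [ 0.0066  0.0016 -1.    ]
t 7.0333 pos [ 653.3 -108.8  316.7] yaw 83.6 d_cm [ 0.04 -0.04  0.47] rot [ 0.006 -0.002  0.003] q7 1.64 gap 30.3 F [ 0.  -0.1 -0.3]
handle [ 261   27   32  109 3188] [566.6 -98.7] sd [12.4 46.9] dir -7.68 collar est [ 650.8 -110.1]
tray (137, 0, 279, 236) [565.8 -98.3] 114.0 547 collar est [ 650.  -109.7]
```

View pics/c3.png

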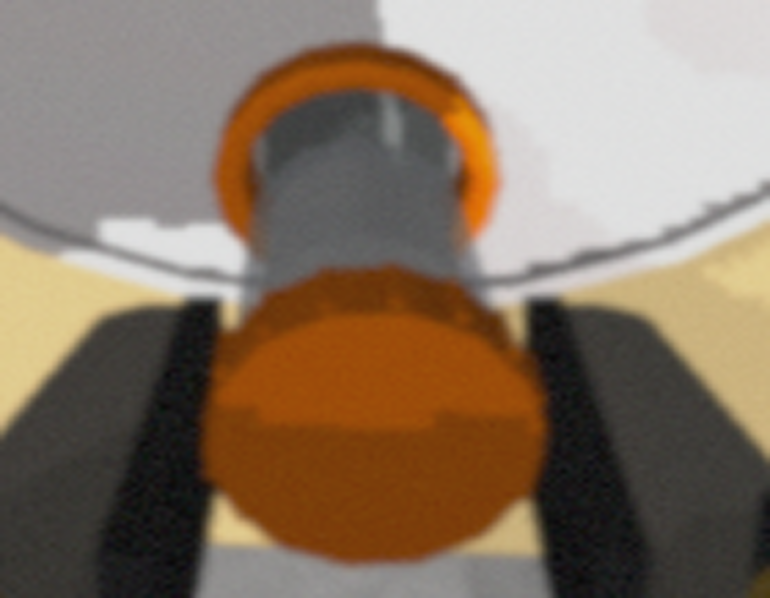

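Call:
play_rows(commands="1 0 -0.05 0.3 0 0 0;1 0 0 0.3 0 0 0;1 0 0 0.3 0 0 0;1 0 0 0.2 0 0 0;1 0 0 0 0 0 0")

```text
time: 7.5
ee_pos: [652.8, -108.5, 304.7]
tool_rot: [0.746, 0.666, 0.003, 0.002]
force: [0.1, -0.1, 0.1]
finger_gap: 30.4
```

```bash
python3 d.py 652.7 -108.6 282 83.4;python3 col.py c4.png;python3 d.py 652.7 -108.6 282 83.4
```

```text
t 7.5 pos [ 652.8 -108.5  304.7] yaw 83.6 d_cm [-0.01 -0.02  2.27] rot [ 0.007 -0.003  0.003] q7 1.64 gap 30.4 F [ 0.1 -0.1  0.1]
handle [ 259   20   35  119 3839] [566.7 -98.7] sd [12.5 46.9] dir -7.74 collar est [ 650.9 -110.2]
tray (131, 0, 291, 241) [565.7 -98.3] 114.0 539 collar est [ 649.9 -109.8]
t 7.55 pos [ 652.8 -108.5  304.8] yaw 83.6 d_cm [-0.01 -0.03  2.28] rot [ 0.007 -0.003  0.003] q7 1.64 gap 30.7 F [ 0.3 -0.2 -0.1]
```

View pics/c4.png

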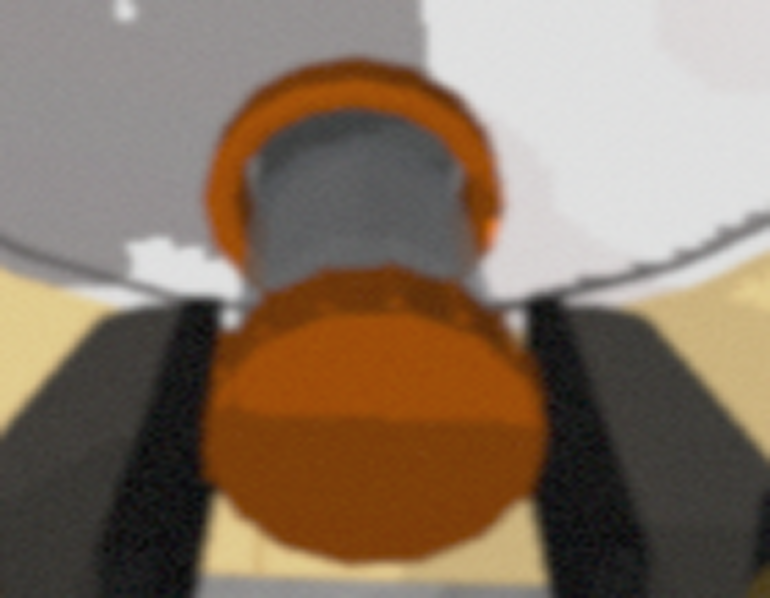

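Call:
play_rows(commands="1 -0.04 0 0.2 0 0 0;1 0 0 0.2 0 0 0;1 0 0 0.2 0 0 0;1 0 0 0.2 0 0 0;1 0 0 0 0 0 0")

```text
time: 7.97
ee_pos: [652.9, -109.1, 296.4]
tool_rot: [0.746, 0.666, 0.003, 0.002]
force: [0.1, 0.4, -0.6]
finger_gap: 30.7
```

```bash
python3 d.py 652.7 -108.8 282 83.4;python3 col.py c5.png
```

```text
t 7.9667 pos [ 652.9 -109.1  296.4] yaw 83.6 d_cm [ 0.02 -0.04  1.44] rot [ 0.007 -0.002  0.003] q7 1.65 gap 30.7 F [ 0.1  0.4 -0.6]
handle [ 259   13   37  126 4369] [566.7 -98.8] sd [12.6 46.7] dir -7.71 collar est [ 650.9 -110.2]
tray (127, 0, 300, 240) [565.8 -98.3] 114.0 522 collar est [ 650.  -109.7]
```

View pics/c5.png

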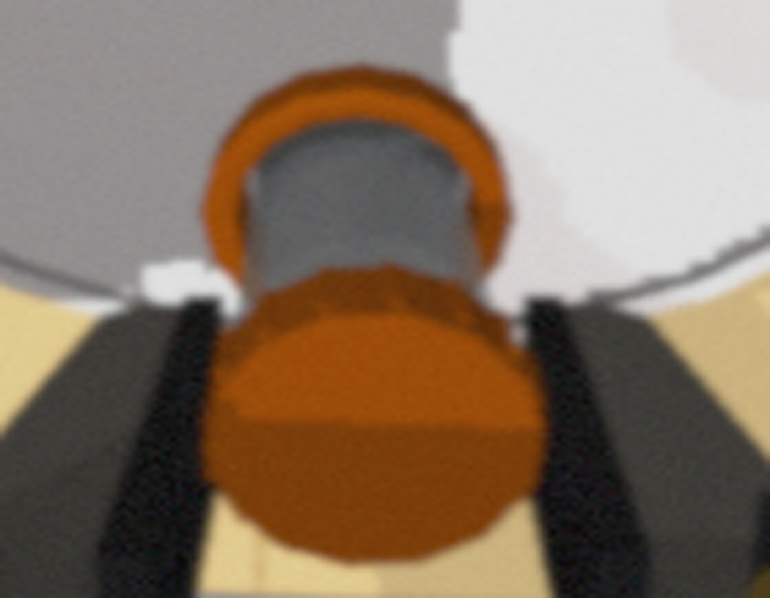

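The vial has entered the bore with no contact force. Continuing down.

Call:
play_rows(commands="1 0 0 0.2 0 0 0;1 0 0 0.2 0 0 0;1 0 0 0.2 0 0 0;1 0 0 0.2 0 0 0;1 0 0 0.1 0 0 0")

```text
time: 8.43
ee_pos: [652.9, -109.0, 286.7]
tool_rot: [0.746, 0.666, 0.003, 0.002]
force: [0.2, -0.1, 0.2]
finger_gap: 30.2
```

```bash
python3 d.py 652.7 -108.8 282 83.4
```

```text
t 8.4333 pos [ 652.9 -109.   286.7] yaw 83.6 d_cm [ 0.02 -0.02  0.47] rot [ 0.007 -0.003  0.003] q7 1.65 gap 30.2 F [ 0.2 -0.1  0.2]
```

Call:
play_rows(commands="1 0 0 0.1 0 0 0;1 0 0 0.1 0 0 0;1 0 0 0.1 0 0 0;1 0 0 0.1 0 0 0;1 0 0 0 0 0 0")

```text
time: 8.85
ee_pos: [652.9, -109.1, 281.8]
tool_rot: [0.746, 0.666, 0.003, 0.002]
force: [-0.4, -0.2, -0.7]
finger_gap: 30.4
```

```bash
python3 d.py 652.7 -108.8 282 83.4
```

```text
t 8.85 pos [ 652.9 -109.1  281.8] yaw 83.6 d_cm [ 0.02 -0.02 -0.02] rot [ 0.006 -0.002  0.003] q7 1.65 gap 30.4 F [-0.4 -0.2 -0.7]
```

Call:
play_rows(commands="1 0 0 0.05 0 0 0;1 0 0 0.05 0 0 0;1 0 0 0.05 0 0 0;1 0 0 0 0 0 0;1 0 0 0 0 0 0")

```text
time: 9.27
ee_pos: [653.1, -109.2, 281.6]
tool_rot: [0.746, 0.666, 0.003, 0.002]
force: [-0.6, -0.1, 1.0]
finger_gap: 30.2
```

```bash
python3 d.py 652.7 -108.8 282 83.4
```

```text
t 9.2667 pos [ 653.1 -109.2  281.6] yaw 83.6 d_cm [ 0.03 -0.04 -0.04] rot [ 0.007 -0.003  0.003] q7 1.65 gap 30.2 F [-0.6 -0.1  1. ]
```

The descent stopped at 281.6 mm, within 0.2 mm of the seated height I worked out. Releasing.

Call:
play_rows(commands="0.55 0 0 0 0 0 0;0.55 0 0 0 0 0 0;0.55 0 0 0 0 0 0;0.5 0 0 0 0 0 0;0.5 0 0 0 0 0 0")

```text
time: 9.68
ee_pos: [653.4, -109.0, 281.0]
tool_rot: [0.746, 0.666, 0.004, 0.002]
force: [0.2, 0.7, -0.5]
finger_gap: 45.9
```

```bash
python3 d.py 652.7 -108.8 282 83.4; python3 -c "
from h import *
grab('side','d6.png');f=grab('wrist','w6.png')
f=cv2.imread('pics/d6.png')[100:230,270:450];cv2.imwrite('pics/d6c.png',cv2.resize(f,None,fx=4,fy=4,interpolation=cv2.INTER_CUBIC))"
```

```text
t 9.6833 pos [ 653.4 -109.   281. ] yaw 83.6 d_cm [ 0.02 -0.07 -0.1 ] rot [ 0.008 -0.002  0.003] q7 1.65 gap 45.9 F [ 0.2  0.7 -0.5]
```

View pics/d6c.png

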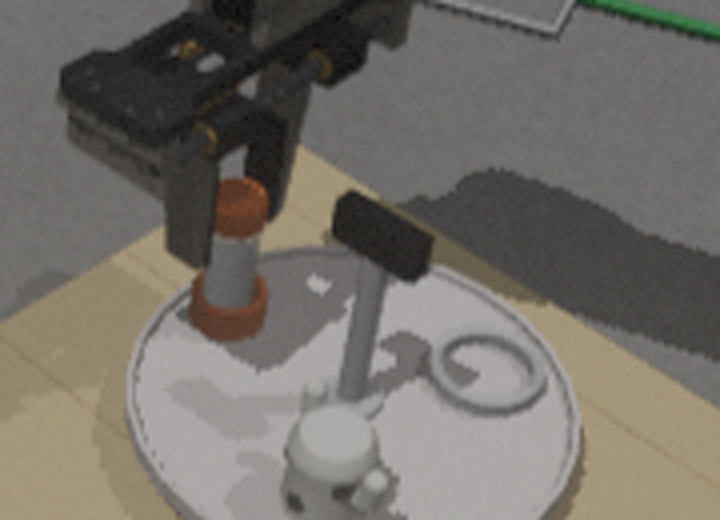

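View pics/w6.png

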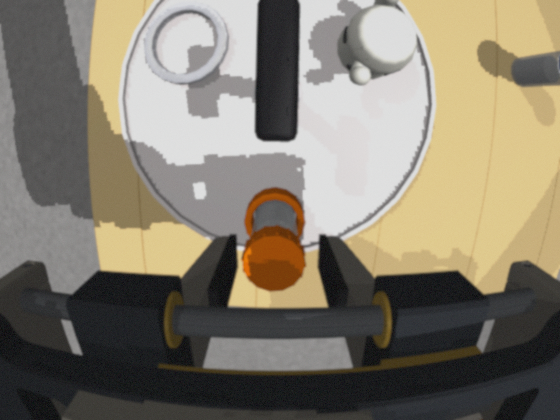

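The side view shows the vial upright and down in the collar, clear of both fingers, with the wrist view agreeing. Raising and going to the handle.

Call:
play_rows(commands="0.5 0 0 -0.8 -0.006 0.002 0;0.5 0 0 -1.5 0 0 0;0.5 0 0 -2.5 0 0 0;0.4 0 0 -3 0 0 0;0.3 0 0 -3 0 0 0")

```text
time: 10.2
ee_pos: [649.9, -108.9, 386.1]
tool_rot: [0.746, 0.666, 0.002, -0.001]
force: [0.5, -0.0, 0.1]
finger_gap: 57.3
```

```bash
python3 d.py 566 -98.5 390 82.3
```

```text
t 10.2 pos [ 649.9 -108.9  386.1] yaw 83.6 d_cm [ 0.1  -8.45 -0.39] rot [ 0.    -0.005  0.022] q7 1.64 gap 57.3 F [ 0.5 -0.   0.1]
```

Call:
play_rows(commands="0 0 -1 0 0 0 0.01;0 0 -2 0 0 0 0.01;0 0 -2 0 0 0 0;0 0 -1.8 0 0 0 0;0 0 -0.8 0 0 0 0")

```text
time: 10.62
ee_pos: [575.0, -99.8, 398.1]
tool_rot: [0.753, 0.658, 0.01, 0.007]
force: [0.8, -0.4, -0.1]
finger_gap: 90.5
```

```bash
python3 - <<'E'
from m import *
f=grab('wrist','w7.png')
for c,s,m in blobs(f,(45,100,60),(85,255,255)):
    ys,xs=np.nonzero(m); p=np.array([plane(f,x,y,15)[:2] for x,y in zip(xs,ys)])
    w,v=np.linalg.eigh(np.cov((p-p.mean(0)).T));print(c,s,p.mean(0),w**.5,v.tolist())
E
python3 d.py 566 -98.5 322 82.3;
```

```text
[278.9  41.9] [251, 16, 57, 47, 1175] [424.38092306 -75.0737938 ] [12.47179739 13.56320852] [[-0.9850674076775394, 0.17216910969001428], [0.17216910969001428, 0.9850674076775394]]
[  6.3 254.8] [0, 238, 15, 32, 138] [ 632.16724658 -549.81683172] [ 3.83324254 15.17089525] [[0.1696948815216149, -0.9854966500122488], [-0.9854966500122488, -0.1696948815216149]]
t 10.6667 pos [574.5 -99.8 398.2] yaw 82.4 d_cm [-0.03 -1.03  7.6 ] rot [ 0.022 -0.006  0.001] q7 1.61 gap 91.3 F [-1.9  0.3 -0.4]
```

View pics/w7.png

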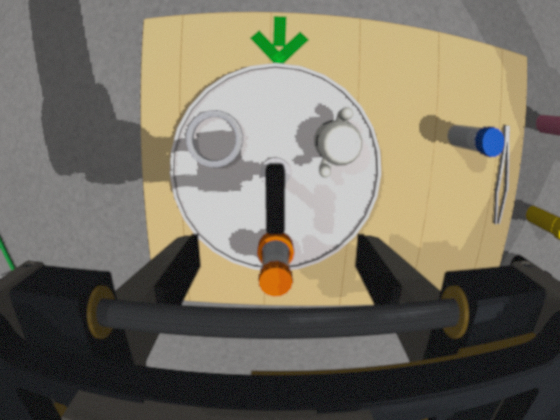

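The wrist view shows the whole green arrow at (279,42), its tip pointing to the axis, with the vial in the collar at (276,270). Going down on the handle.

Call:
play_rows(commands="0 0 -0.3 0.5 0.012 -0.003 0;0 0 -0.2 1 0.006 0 0;0 0 -0.1 1.5 0 0 0;0 0 0 1 0 0 0;0 0 0 0 0 0 0")

```text
time: 11.08
ee_pos: [570.8, -99.0, 356.2]
tool_rot: [0.753, 0.659, 0.003, 0.002]
force: [-1.1, -0.0, 0.0]
finger_gap: 92.0
```

```bash
python3 d.py 566 -98.5 322 82.3; python3 - <<'E'
from m import *
f=grab('wrist','w8.png')
for c,s,m in blobs(f,(45,100,60),(85,255,255))[:1]:
    ys,xs=np.nonzero(m); p=np.array([plane(f,x,y,15)[:2] for x,y in zip(xs,ys)])
    ax=np.array([565.9,-98.4]);d=p.mean(0)-ax;print(s,p.mean(0),np.degrees(np.arctan2(d[1],d[0])))
    rr=np.hypot(*(p-ax).T)
    for a,b in((115,125),(125,135),(135,145),(145,155),(155,165),(165,175)):
        k=(rr>a)&(rr<b)
        if k.sum()>5: q=p[k]-ax; an=np.degrees(np.arctan2(q[:,1],q[:,0]));print(a,k.sum(),an.mean(),an.min(),an.max())
E
```

```text
t 11.0833 pos [570.8 -99.  356.2] yaw 82.4 d_cm [-0.02 -0.51  3.41] rot [ 0.007 -0.003  0.001] q7 1.61 gap 92.0 F [-1.1 -0.   0. ]
[249, 14, 64, 53, 1473] [424.72802965 -75.17549595] 170.65782808616424
115 93 170.65036803746472 166.42542255316823 175.4005664486166
125 302 170.65531858900573 162.70716603528095 178.51215708507857
135 425 158.89143258932256 -179.94931174814786 179.93049521888145
145 400 128.24941519774924 -179.99165207622278 179.9975584608707
155 143 168.14554294445765 -179.73321826170047 179.8601461777522
165 110 170.71911073366033 168.57258895785458 172.98464900865335
```

```bash
python3 d.py 566 -98.5 322 82.3
```

```text
t 11.1333 pos [571.  -99.  356.8] yaw 82.4 d_cm [-0.02 -0.53  3.48] rot [ 0.007 -0.003  0.001] q7 1.61 gap 91.9 F [-0.   0.2  0.3]
```

View pics/w8.png

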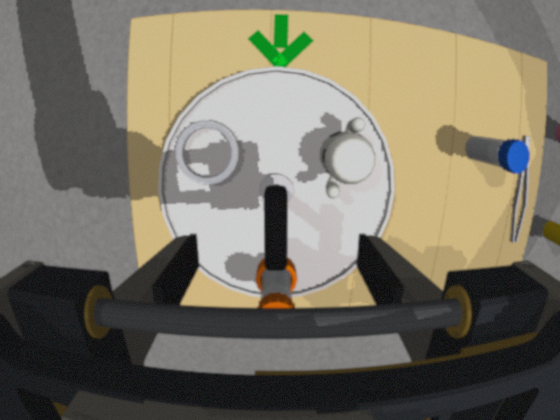

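Call:
play_rows(commands="0 0 -0.3 0.6 0.006 -0.003 0;0 0 -0.2 1 0 0 0;0 0 0 1 0 0 0;0 0 0 0.5 0 0 0;0.4 0 0 0 0 0 0")

```text
time: 11.55
ee_pos: [566.8, -98.4, 322.5]
tool_rot: [0.752, 0.659, -0.0, 0.001]
force: [-0.3, -0.2, -0.2]
finger_gap: 87.4
```

```bash
python3 d.py 566 -98.5 322 82.3; python3 -c "
from h import *
grab('wrist','w9.png')"
```

```text
t 11.55 pos [566.8 -98.4 322.5] yaw 82.4 d_cm [-0.02 -0.08  0.05] rot [0.001 0.001 0.001] q7 1.61 gap 87.4 F [-0.3 -0.2 -0.2]
```

View pics/w9.png

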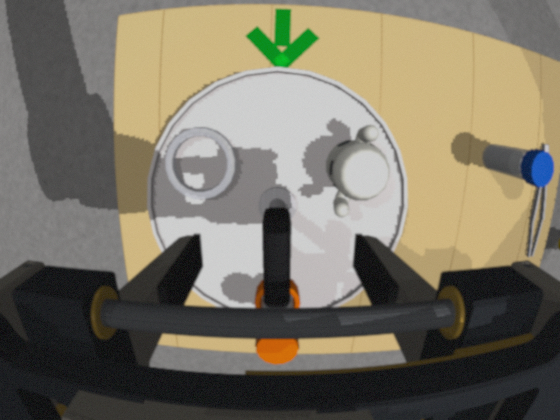

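Call:
play_rows(commands="1 0 -0.05 0 0 0 0;1 0 0 0 0 0 0;1 0 0 0 0 0 0;1 0 0 0 0 0 0;1 0 0 0 0 0 0", force=22)

```text
time: 12.02
ee_pos: [566.9, -98.5, 324.2]
tool_rot: [0.753, 0.659, 0.001, 0.002]
force: [-0.7, -0.1, -0.7]
finger_gap: 50.3
```

Call:
play_rows(commands="1 0 0 0 0 0 0;1 0 0 0 0 0 0;1 0 0 0 0 0 0;1 0 0 0 0 0 0;1 0 0 0 0 0 0")

```text
time: 12.43
ee_pos: [567.2, -98.6, 325.1]
tool_rot: [0.753, 0.659, 0.001, 0.002]
force: [-0.6, 0.4, -0.1]
finger_gap: 16.5
```

Call:
play_rows(commands="1 0 0 0 0 0 0;1 0 0 0 0 0 0;1 0 0 0 0 0 0;1 0 0 0 0 0 0;1 0 0 0 0 0 0")

```text
time: 12.85
ee_pos: [567.1, -98.9, 325.1]
tool_rot: [0.753, 0.658, 0.001, 0.002]
force: [0.0, -0.1, 0.2]
finger_gap: 13.9
```

```bash
python3 d.py 566 -98.5 322 82.3
```

```text
t 12.85 pos [567.1 -98.9 325.1] yaw 82.4 d_cm [ 0.03 -0.12  0.31] rot [0.005 0.001 0.001] q7 1.61 gap 13.9 F [ 0.  -0.1  0.2]
```

Call:
play_rows(commands="1 0 0 0 0 0 0.008;1 0 0 0 0 0 0.015;1 0 0 0 0 0 0.022;1 0 0 0 0 0 0.03;1 0 0 0 0 0 0.036")

```text
time: 13.27
ee_pos: [567.0, -99.2, 325.1]
tool_rot: [0.791, 0.612, 0.001, 0.002]
force: [0.1, 0.3, -0.3]
finger_gap: 13.7
```

```bash
python3 d.py 566 -98.5 325 -99.3
```

```text
t 13.2667 pos [567.  -99.2 325.1] yaw 75.5 d_cm [ 0.04 -0.12  0.01] rot [ 0.005  0.001 -0.09 ] q7 1.51 gap 13.7 F [ 0.1  0.3 -0.3]
```

Call:
play_rows(commands="1 0 -0.02 0 0.002 0 0.04;1 0 -0.02 0 0.002 0 0.043;1 0 -0.02 0 0 0 0.046;1 0 -0.02 0 0 0 0.048;1 0 0 0 0 0 0.05")

```text
time: 13.68
ee_pos: [567.0, -99.7, 325.1]
tool_rot: [0.859, 0.511, 0.001, 0.002]
force: [-0.6, -0.2, 0.3]
finger_gap: 13.7
```

```bash
python3 d.py 566 -98.5 325 -99.3
```

```text
t 13.6833 pos [567.  -99.7 325.1] yaw 61.5 d_cm [ 0.06 -0.14  0.01] rot [ 0.005  0.001 -0.335] q7 1.29 gap 13.7 F [-0.6 -0.2  0.3]
```

Call:
play_rows(commands="1 0.02 -0.03 0 0 0 0.05;1 0.02 -0.03 0 0 0 0.05;1 0.01 -0.02 0 0 0 0.05;1 0 -0.02 0 0 0 0.05;1 0 0 0 0 0 0.05")

```text
time: 14.1
ee_pos: [566.4, -99.9, 325.1]
tool_rot: [0.92, 0.391, 0.001, 0.003]
force: [-0.5, -0.8, 0.5]
finger_gap: 13.6
```

Call:
play_rows(commands="1 0 0 0 0 0 0.05;1 0 0 0 0 0 0.05;1 0 0 0 0 0 0.05;1 0 0 0 0 0 0.05;1 0 0 0 0 0 0.05")

```text
time: 14.52
ee_pos: [566.1, -100.3, 325.1]
tool_rot: [0.964, 0.264, 0.001, 0.003]
force: [0.3, -0.4, 0.7]
finger_gap: 14.0
```

```bash
python3 d.py 566 -98.5 325 -99.3
```

```text
t 14.5167 pos [ 566.1 -100.3  325.1] yaw 30.6 d_cm [ 0.08 -0.16  0.01] rot [ 0.006  0.003 -0.874] q7 0.82 gap 14.0 F [ 0.3 -0.4  0.7]
```

Call:
play_rows(commands="1 0 0 0 0 0 0.05;1 0 0 0 0 0 0.05;1 0 0 0 0 0 0.05;1 0 0 0 0 0 0.05;1 0 0 0 0 0 0.05")

```text
time: 14.93
ee_pos: [565.7, -100.5, 325.1]
tool_rot: [0.991, 0.133, 0.001, 0.003]
force: [0.5, -1.8, -0.3]
finger_gap: 13.9
```

Call:
play_rows(commands="1 0 0 0 0 0 0.05;1 0 0 0 0 0 0.05;1 0 0 0 0 0 0.05;1 0 0 0 0 0 0.05;1 0 0 0 0 0 0.05")

```text
time: 15.35
ee_pos: [565.2, -100.5, 325.1]
tool_rot: [1.0, -0.001, 0.0, 0.003]
force: [0.2, -0.7, 0.1]
finger_gap: 13.8
```

```bash
python3 d.py 566 -98.5 325 -99.3
```

```text
t 15.35 pos [ 565.2 -100.5  325.1] yaw -0.2 d_cm [ 0.08 -0.2   0.01] rot [ 0.006  0.004 -1.411] q7 0.35 gap 13.8 F [ 0.2 -0.7  0.1]
```

Call:
play_rows(commands="1 0 0 0 0 0 0.05;1 0 0 0 0 0 0.05;1 0 0 0 0 0 0.05;1 0 0 0 0 0 0.05;1 0 0 0 0 0 0.05")

```text
time: 15.77
ee_pos: [564.7, -100.4, 325.1]
tool_rot: [0.991, -0.135, -0.0, 0.003]
force: [-0.3, -0.6, 0.3]
finger_gap: 13.9
```

```bash
python3 d.py 566 -98.5 325 -99.3
```

```text
t 15.7667 pos [ 564.7 -100.4  325.1] yaw -15.6 d_cm [ 0.07 -0.22  0.  ] rot [ 0.005 -0.005  1.461] q7 0.11 gap 13.9 F [-0.3 -0.6  0.3]
```

Call:
play_rows(commands="1 0 0 0 0 0 0.05;1 0 0 0 0 0 0.05;1 0 0 0 0 0 0.05;1 0 0 0 0 0 0.05;1 0 0 0 0 0 0.05")

```text
time: 16.18
ee_pos: [564.3, -100.2, 325.1]
tool_rot: [0.964, -0.267, -0.0, 0.003]
force: [0.1, -0.1, -0.3]
finger_gap: 13.7
```

Call:
play_rows(commands="1 0 0 0 0 0 0.05;1 0 0 0 0 0 0.05;1 0 0 0 0 0 0.05;1 0 0 0 0 0 0.05;1 0 0 0 0 0 0.05")

```text
time: 16.6
ee_pos: [563.9, -99.8, 325.1]
tool_rot: [0.919, -0.394, -0.0, 0.003]
force: [-0.0, -0.9, 0.0]
finger_gap: 14.2
```

Call:
play_rows(commands="1 0 0 0 0 0 0.05;1 0 0 0 0 0 0.05;1 0 0 0 0 0 0.05;1 0 0 0 0 0 0.05;1 0 0 0 0 0 0.05")

```text
time: 17.02
ee_pos: [563.6, -99.4, 325.1]
tool_rot: [0.858, -0.513, -0.0, 0.003]
force: [-0.8, -0.2, 0.4]
finger_gap: 13.9
```

Call:
play_rows(commands="1 0 0 0 0 0 0.05;1 0 0 0 0 0 0.048;1 0 0 0 0 0 0.046;1 0 0 0 0 0 0.044;1 0 0 0 0 0 0.042")

```text
time: 17.43
ee_pos: [563.4, -98.9, 325.1]
tool_rot: [0.788, -0.615, -0.0, 0.003]
force: [-0.2, -0.3, -0.1]
finger_gap: 13.7
```

```bash
python3 d.py 566 -98.5 325 -99.3
```

```text
t 17.4333 pos [563.4 -98.9 325.1] yaw -75.9 d_cm [ 0.03 -0.26  0.01] rot [ 0.005 -0.004  0.408] q7 -0.79 gap 13.7 F [-0.2 -0.3 -0.1]
```

Call:
play_rows(commands="1 0 0 0 0 0 0.042;1 0 0 0 0 0 0.042;1 0 0 0 0 0 0.04;1 0 0 0 0 0 0.038;1 0 0 0 0 0 0.035")

```text
time: 17.85
ee_pos: [563.3, -98.4, 325.1]
tool_rot: [0.718, -0.696, -0.0, 0.003]
force: [-0.3, -1.2, 0.3]
finger_gap: 13.9
```

```bash
python3 d.py 566 -98.5 325 -99.3
```

```text
t 17.85 pos [563.3 -98.4 325.1] yaw -88.2 d_cm [ 0.02 -0.27  0.01] rot [ 0.004 -0.004  0.194] q7 -0.97 gap 13.9 F [-0.3 -1.2  0.3]
```

Call:
play_rows(commands="1 0 0 0 0 0 0.032;1 0 0 0 0 0 0.028;1 0 0 0 0 0 0.024;1 0 0 0 0 0 0.02;1 0 0 0 0 0 0.016")

```text
time: 18.27
ee_pos: [563.3, -98.1, 325.1]
tool_rot: [-0.671, 0.742, 0.0, -0.003]
force: [1.0, -1.6, -0.6]
finger_gap: 13.9
```

```bash
python3 d.py 566 -98.5 325 -99.3
```

```text
t 18.2667 pos [563.3 -98.1 325.1] yaw -95.8 d_cm [ 0.01 -0.27  0.01] rot [ 0.004 -0.004  0.062] q7 -1.08 gap 13.9 F [ 1.  -1.6 -0.6]
```

Call:
play_rows(commands="1 0 0 0 0 0 0.014;1 0 0 0 0 0 0.012;1 0 0 0 0 0 0.01;1 0 0 0 0 0 0.006;1 0 0 0 0 0 0.003")

```text
time: 18.68
ee_pos: [563.3, -98.0, 325.1]
tool_rot: [-0.652, 0.759, 0.0, -0.003]
force: [-0.4, -0.8, -1.1]
finger_gap: 14.0
```

```bash
python3 d.py 566 -98.5 325 -99.3; python3 -c "
from h import *
grab('scene','s9.png');grab('side','d9.png');grab('wrist','w10.png')
f=cv2.imread('pics/s9.png')[100:260,100:340];cv2.imwrite('pics/s9c.png',cv2.resize(f,None,fx=3.3,fy=3.3,interpolation=cv2.INTER_CUBIC))
f=cv2.imread('pics/d9.png')[110:270,260:450];cv2.imwrite('pics/d9c.png',cv2.resize(f,None,fx=3.7,fy=3.7,interpolation=cv2.INTER_CUBIC))"
```

```text
t 18.6833 pos [563.3 -98.  325.1] yaw -98.7 d_cm [ 0.01 -0.27  0.01] rot [ 0.003 -0.004  0.011] q7 -1.12 gap 14.0 F [-0.4 -0.8 -1.1]
```

View pics/s9c.png

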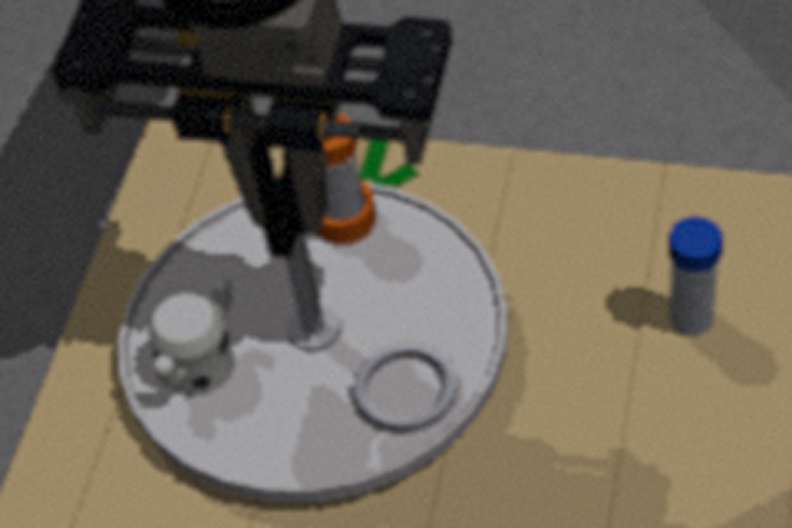

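View pics/d9c.png

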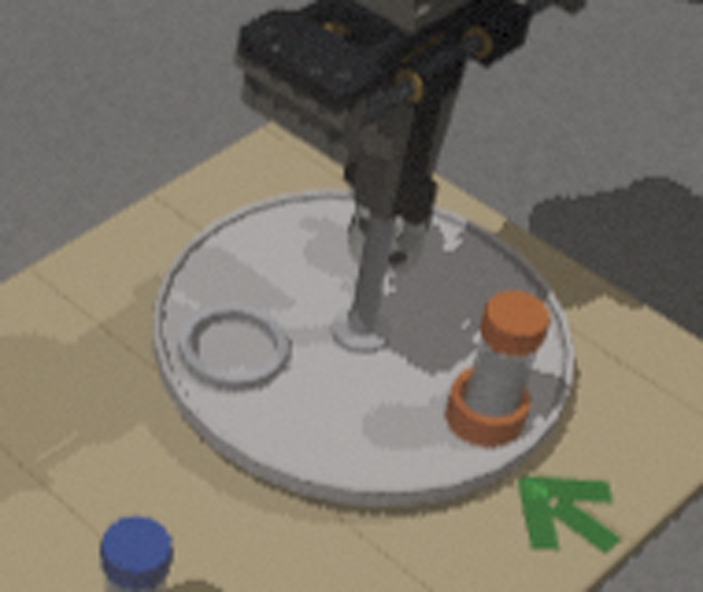

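View pics/w10.png

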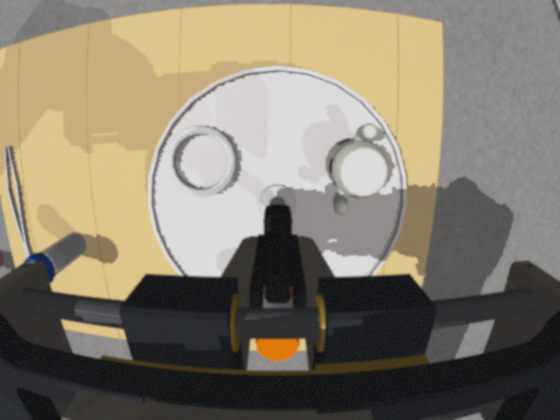

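```bash
cat > fin.py <<'E'
from m import *
b=grab('side');a=grab('scene')
ax=np.array([565.9,-98.4]);th=np.radians(170.66);P=ax+85*np.array([np.cos(th),np.sin(th)])
print('front',P)
for f,k in((b,'side'),(a,'scene')):
    print(k,'pred cap top',proj(f,[*P,117]).round(1),'cap mid',proj(f,[*P,109]).round(1),'collar mid',proj(f,[*P,46]).round(1),'top',proj(f,[*P,56]).round(1),'L/R collar',[proj(f,[P[0]+20.5*np.cos(t),P[1]+20.5*np.sin(t),z]).round(1).tolist() for t,z in()])
    for c,s,m in blobs(f,(5,110,60),(16,255,255),40):
        if c[0]>300 or k=='scene':print(c,s)
    # predicted collar outline bbox, cap bbox
    T=np.linspace(0,2*np.pi,60)
    for nm,rr,zs in(('collar',20.5,(36,56)),('cap',15.5,(101,117))):
        q=np.array([proj(f,[P[0]+rr*np.cos(t),P[1]+rr*np.sin(t),z]) for t in T for z in zs]);print('  pred',nm,q.min(0).round(1),q.max(0).round(1))
c,s,m=[x for x in blobs(b,(5,110,60),(16,255,255),40) if 380<x[0][0]<410 and x[0][1]<205][0]
cc=tuple(c);print('cap ray at z110',plane(b,*cc,110))
E
python3 fin.py; python3 d.py 566 -98.5 325 -99.3
```

```text
front [482.02687431 -84.60511736]
side pred cap top [398.  194.4] cap mid [397.1 197.5] collar mid [390.4 220.3] top [391.4 216.8] L/R collar []
[535.5  62. ] [481, 0, 79, 114, 4535]
[344.1  32.3] [327, 21, 37, 23, 432]
[444.   66.2] [412, 50, 64, 33, 810]
[398.5 196.8] [390, 189, 18, 17, 248]
[390.  222.6] [381, 210, 22, 20, 187]
  pred collar [378.7 208.9] [402.3 231.8]
  pred cap [387.6 188.3] [406.8 206.7]
scene pred cap top [199.5 140.2] cap mid [200. 143.] collar mid [204.  164.1] top [203.4 160.9] L/R collar []
[202.3 144.6] [198, 141, 10, 9, 77]
[205.9 166.7] [197, 155, 16, 19, 142]
  pred collar [193.3 153.3] [214.6 175. ]
  pred cap [191.5 134.3] [208.5 151.7]
cap ray at z110 [480.56878563 -86.76074276 110.        ]
t 18.9333 pos [563.3 -98.  325.1] yaw -98.6 d_cm [ 0.01 -0.27  0.01] rot [ 0.003 -0.004  0.011] q7 -1.12 gap 14.1 F [ 0.6 -0.7  0.6]
```

Cap and collar are both offset from the predicted pose by the same ~1 px in the side view, so the vial is upright. The arrow shows the same bias in that view. One small turn is left.

Call:
play_rows(commands="1 0 0 0 0 0 0.004;1 0 0 0 0 0 0.004;1 0 0 0 0 0 0.002;1 0 0 0 0 0 0;1 0 0 0 0 0 0")

```text
time: 19.35
ee_pos: [563.3, -98.0, 325.1]
tool_rot: [-0.648, 0.762, 0.0, -0.002]
force: [0.9, -0.7, 0.0]
finger_gap: 13.7
```

```bash
python3 d.py 566 -98.5 325 -99.25; python3 - <<'E'
from m import *
b=grab('side','d11.png')
hs=cv2.cvtColor(b['color'],cv2.COLOR_RGB2HSV)
for c,s,m in blobs(b,(45,100,60),(85,255,255),150):
    if 380<c[0]<440: pa=plane(b,*c,15); print('arrow',c,pa)
# tray rim in side for axis
w=((hs[:,:,1]<45)&(hs[:,:,2]>95)).astype(np.uint8)
m=[x for x in blobs(b,(5,110,60),(16,255,255),40) if 380<x[0][0]<410 and 180<x[0][1]<205][0]
x0,y0,ww,hh,_=m[1]; u=x0+ww/2
pc=plane(b,u,m[0][1],109);print('cap',m[1],pc, 'rel to arrow',pc-pa,' expected',np.array([482.0-424.6,-84.6+75.1]))
print(r.state()['qd'].round(4),r.state()['time'])
E
```

```text
t 19.35 pos [563.3 -98.  325.1] yaw -99.3 d_cm [ 0.01 -0.27  0.01] rot [ 0.003 -0.004 -0.   ] q7 -1.13 gap 13.7 F [ 0.9 -0.7  0. ]
arrow [411.8 247.5] [424.81173105 -77.12233944  15.        ]
cap [390, 189, 18, 17, 245] [480.05205759 -88.11256996 109.        ] rel to arrow [ 55.24032655 -10.99023052  94.        ]  expected [57.4 -9.5]
[-0.0016  0.0007 -0.0004  0.      0.0015  0.0005 -0.0014] 19.4
```

View pics/d11.png

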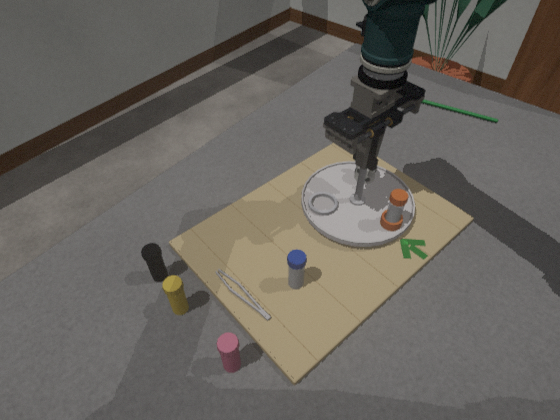

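The side picture shows the vial standing in the collar at (396,208), facing the arrow at (412,247). Hide, ring, blue vial and tweezers are in place, the handle is gripped and the arm is still. Handing in.

```bash
python3 -c "
from h import *
print(r.sign_off())"
```

```text
the job is handed in; nothing more can be done
None
```

I lowered the orange-capped vial into the orange collar and let go of it. I then gripped the handle, turned the tray about 182° clockwise at around 0.6 rad/s, and signed off at 19.4 s still holding it. No verdict came back.

- **Seating:** the descent stopped within 0.2 mm of the height I worked out for a seated vial. Forces stayed at about 1 N, and the vial looked upright in the pictures after release and after the turn.
- **Facing the front:** the gripper's turn matches the arrow bearing I measured with the wrist camera to about 0.1°. The side view puts the cap up to about 2 mm (roughly 1°) off relative to the arrow, which is about the camera calibration error.
- **Position on the handle:** the gripper sat about 2–3 mm off the tray's axis along the bar at the end, with under about 2 N of side force.
- **Everything else:** the last pictures show the hide and ring on the tray, and the blue vial and tweezers where they were.

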